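Draw a head-restraint frame up out of its guides and hold it

ROBOT

A 7-joint arm with a two-finger parallel gripper is mounted at the origin on the work surface. World frame = base frame: x ahead of the robot, y to its left, z up, the work surface at z = 0. Lengths are in m, angles in rad, forces in N, time in s.
With the tool pointing down it reaches from about 0.4 to 0.85 m from the base axis. Payload 10.4 kg.
Tool frame: the origin (TCP) lies at the very end of the fingers, on their centre line; the grasp point (between the pads) lies 19 mm behind it; z points along the fingers, y is the direction in which the jaws open and shut (so a half turn about z gives the same grasp; the last joint's range is limited). The gripper opens to 85 mm and grips with 20 to 120 N. Pads are 22 mm wide; open, the fingers measure 114 mm over their backs; the gripper's body (76 mm by 85 mm) begins 54 mm behind the grasp point. The pads swing forward as they close: fully open they stand 13 mm farther back than shut.
Start: joints at [-1.156, 0.332, -0.065, 1.46, 0.022, 1.35, -0.088], TCP at [0.265, 0.566, 0.231] pointing down, gripper open.
Joint ranges: [-2.6, 2.6], [-0.5, 2.12], [-1.47, 1.34], [0.16, 2.42], [-1.27, 4.41], [0.06, 2.06], [-2.6, 2.6]. Speed limits (rad/s): [2.22, 2.22, 2.79, 2.79, 3.14, 3.14, 3.14].

INTERFACE

Orientations are given as a unit quaternion [x, y, z, w].
In Python, from workcell import manip gives the robot as it stands.
- The arm moves only by the tool arm_command, never from a script. Its arguments are lists of equal length, an entry for each row: "slide": the shift along the tool's x, y, z in mm, a list of three; "turn": the turn about the tool's z in degrees; "grip": the closure, from 0 (fully open) to 1 (shut). In form: {"slide": [[tx, ty, tz], ...], "turn": [turn, ...], "grip": [grip, ...]}. A call has 1 to 10 rows; each row shifts and turns the commanded pose from where the row before left it, along the tool's axes as they then stand; what a row does not reach is not made up. A row lasts 1/12 s, in which the tool goes at most 41.7 mm and 7.16 degrees, less where a joint would pass 70% of its speed; a pose out of reach is approached as far as the arm can. A call with a gripper value outside its range is refused whole. The fingers move at their own pace and stop on an object; "newtons" is the grip in N (left out, the last holds). Time passes only in rows, so rows that do not move let the fingers close. It gives the time, the measured TCP pose, the force and the opening at its end, in the units of the state.
- manip.get_obs(): the state, without advancing time (a new reading comes with each control period).
- manip.camera(name): name is "scene" or "top" or "wrist"; returns the picture (420x560x3 uint8, blue, green, red); there is no depth.
- manip.camera_info(name): a dict with "fx", "fy", "cx", "cy" (pixels), "dist_coeffs" ([k1, k2, p1, p2, k3] as OpenCV has them; the pictures are not rectified), "rvec" (rotation vector, rad) and "tvec" (3), from world to camera coordinates, as OpenCV has them. Camera axes: x right, y down, z forward; pixel columns grow to the right and rows downward; lengths in m; the calibration is good to about 2 mm. A picture is of the moment at which its call begins: read the wrist's pose just before it. camera_info takes no time and is no camera call; for the wrist camera it gives the pose at the moment of the call.
- manip.hand_in(): hands the job in, once; it reports no verdict.
Trained networks look in the newest picture that a camera, given by its name, has taken for a name from the list of things; names that differ only in an ending like _2 or _b are one class to them, and where a whole thing is asked for, a point or a joint stands for the part that bears it (a point fixed in the world has none). Each returns a list of dicts, best first, with "score" (0 to 1); they miss things now and then, are a little off and sometimes report something else, mostly with a low value. They report only what shows in the picture. A call takes as long as a camera call. They do not tell look-alikes from the thing itself.
- manip.cut_out(target, camera): "pixels" (420x560 bool, what is visible of it).
- manip.tip_of(target, camera): "xyz" ([x, y, z] in m, in the coordinates of the camera as it stood for that picture, good to about 4 mm: a listed point, or the origin of a listed thing).
The state is a dict: "clock": time; "joint_pos": joint angles; "joint_velocities": joint speeds; "tau": joint torques, N m; "position": TCP position; "ee_rot": TCP orientation; "ft_force": force on the tool from outside, world axes, zero at the start; "torque": the same for the moment, N m; "grip_width": opening from 0.0 (shut) to 1.0 (fully open).
Only numpy, scipy, OpenCV 4.12 (cv2) and the standard library are available. Lean on these libraries where they do the work, as an engineer would, in place of code of your own. Each camera call takes 0.05 s, during which the arm holds its last target.

TASK

The bare head-restraint frame is latched down in the trimming stand: turn the red latch knob counter-clockwise until it clicks over to open. Then take the frame by its top bar and draw it straight up, without forcing or jamming it in its guides, until the yellow bands on both posts stand just fully out above the guides. Keep holding it at that height, posts still in the guides, while I clip the new collars on: you finish with the frame in your grip and everything else left where it is.

Things in the scene. Friction and masses are not known exactly. Their poses are not given: they have to be found in the camera images.
- stand: Trimming stand, fixed: foot plate 170 x 400 x 10 mm, two uprights, and across them a grey seat-back top rail 50 mm deep (x), 390 mm long (y), from 45 to 100 mm above the table. Two vertical guides go through the rail at y = -65 and +65 mm. Origin on the table midway between the guides; z up, y along the rail towards the latch knob. Small loose things lie on the table some 130 mm before and behind it.
- guide_top (a point): Point midway between the two guides, level with the top of their black flanges (38 mm across), 105 mm above the table; axes as the stand's. Each guide is a snug 15.5 mm bore for a 14 mm post.
- frame: Bare head-restraint frame, loose, 0.35 to 0.7 kg: upside-down U of 14 mm round steel rod, 210 mm high, posts at y = -65 and +65 mm, a thin dark plate between them 51 to 85 mm below the top bar's axis. Origin midway between the posts' lower ends, z up, axes as the stand's. At the start the posts stand on pads 12 mm above the table. Let go, it drops back down.
- bar (a point): Middle of the frame's top bar, on its axis, 203 mm above the posts' lower ends, 215 mm above the table at the start. The bar is round, 14 mm thick, runs along frame y and is straight for 86 mm; there is room for fingers before and behind it (along frame x).
- band (a point): Point of the frame midway between the posts, level with the lower edge of the yellow bands (12 mm wide, one painted on each post, 33 to 45 mm above its lower end, hidden in the guides at the start). It starts 60 mm below guide_top and is level with it when the bands have just come fully out.
- latch (a joint): Latch knob angle, rad: latched at 0 (starts at 0 to 0.15), grows counter-clockwise seen from above, stop at 1.3. Light friction (0.04 N m) but for a sprung click from 0.3, crest at 0.6 (0.3 N m to pass), which then carries it on to 0.9: open; it stays where left. Up to about 0.6 the arm under the knob lies in a notch of the +y post and stops the frame from rising over 5 mm.
- knob_grip (a point): Grip point of the red T knob, on its vertical axis at stand x = 0, y = +145 mm, 148 mm above the table. The T bar, 14 mm thick, 46 mm long, 127 to 161 mm above the table, turns with the knob and lies along stand y at angle 0. Under it, at 110 to 115 mm, the 14 mm wide latch arm reaches 76 mm out: along stand -y at 0 (its lip trails 0.5 rad behind), swinging to +x.
- collar_a: New grey plastic guide collar, 42 mm across, 16 mm high, on the table before the stand; leave it alone. Origin under its centre.
- collar_b: The other new collar, alike; leave it alone.
- staples: Brown card box of staples, 50 x 110 x 35 mm, on the table behind the stand; leave it alone. Origin under its centre.
- thread: Brown thread cone, 64 mm across, 108 mm high; leave it alone. Origin under its centre.
- thread2: Grey thread cone, alike; leave it alone.
- mallet: Rubber mallet lying to the right of the stand, 290 mm long; leave it alone.
- regulator: Orange-handled driver lying on the table beside the latch end of the stand, 200 mm long, 30 mm high; leave it alone.
- tape: Green tape measure, 64 mm across, 34 mm high; leave it alone.
Mind the look-alikes: they are no part of the job. Several things have the shape of the frame; the one meant has the colours described above.

How it is judged:
On the way:
1. the latch knob has clicked open while the frame is still down (value of joint latch above 0.85 rad and z of band in the frame of guide_top below -0.05 m), for 0.3 s.
At the end, for the whole second after the job is handed in: Latch knob still open (above 0.85 rad) and not touching the frame; the frame gripped by the fingers (more than 3 N), at rest, upright in its guides (within 0.04 rad and 4 mm of their middle), the lower edge of its yellow bands between 3 mm below and 14 mm above the top of the guides (z of band in the frame of guide_top between -0.003 and 0.014 m and angle between the z axis of frame and the z axis of stand, either way round below 0.04 rad and horizontal distance between band and guide_top below 0.004 m and contact force between the fingers and frame above 3 N and linear speed of frame below 0.01 m/s and value of joint latch above 0.85 rad and contact force between frame and latch below 0.5 N); the arm keeps its last pose, push and grip.
It fails at once if the frame is forced against its guides (contact with the stand above 40 N) (contact force between frame and stand above 40 N).
It fails at once if the frame is pulled against the closed latch (above 40 N) (contact force between frame and latch above 40 N).
It fails at once if the posts are pulled right out of the guides (bands 35 mm above them) (z of band in the frame of guide_top above 0.035 m).
It fails at once if something else on the table is pushed away (30 mm) (distance of any of collar_a, collar_b, staples, thread, thread2, mallet, regulator, tape from where it was at the start of the episode above 0.03 m).
It also fails if it takes over 45 s, if anything falls off the work surface, if the arm or the gripper's body presses on something with over 40 N, if the wrist force passes 120 N, or if a joint passes its speed limit or range.

## Working session

There is one attempt and no reset: what is moved stays moved. The work goes in short steps, Python scripts to look and compute and a tool call to move; the robot and the scene stay as the last step left them, time stands still between calls to the robot, and variables do not carry over. Pictures are saved under pics/ and viewed, and the job is handed in when it is done.

Besides the shell and the picture viewer there is one more tool, called after "Emit:" as name([rows], argument=value, ...), one row to a line, values as JSON. arm_command: Moves the arm, as the interface text tells. Its arguments: {"type":"object","properties":{"slide":{"type":"array","items":{"type":"array","items":{"type":"number"}}},"turn":{"type":"array","items":{"type":"number"}},"grip":{"type":"array","items":{"type":"number"}},"newtons":{"type":"number"}},"required":["slide","turn","grip"]}

```bash
mkdir -p pics; ls; cat > h.py <<'E'
import numpy as np, cv2
from workcell import manip
from scipy.spatial.transform import Rotation as R
def w2c(n):
    i=manip.camera_info(n); K=np.array([[i['fx'],0,i['cx']],[0,i['fy'],i['cy']],[0,0,1]]);Rm=cv2.Rodrigues(np.array(i['rvec'],float))[0]
    return K,np.array(i['dist_coeffs'],float),Rm,np.array(i['tvec'],float).ravel()
def toworld(n,p):
    K,d,Rm,t=w2c(n); return Rm.T@(np.array(p)-t)
def proj(n,P):
    i=manip.camera_info(n);K,d,Rm,t=w2c(n)
    return cv2.projectPoints(np.atleast_2d(np.array(P,float)),np.array(i['rvec'],float),t,K,d)[0][:,0]
E
python3 - <<'E'
from h import *
for n in ['scene','top','wrist']:
    im=manip.camera(n); cv2.imwrite(f'pics/{n}0.png',im)
    for t in (['guide_top','bar','knob_grip','band','stand','frame'] if n!='wrist' else []):
        try:
            for r in manip.tip_of(t,n)[:3]: print(n,t,round(r['score'],2),toworld(n,r['xyz']).round(4))
        except Exception as e: print(n,t,e)
print(manip.get_obs())
E
```

```text
pics
scene guide_top 0.7 [ 6.441e-01 -6.910e-02  5.000e-04]
scene guide_top 0.68 [ 0.4642  0.1811 -0.0045]
scene guide_top 0.67 [ 0.507  -0.0752  0.1046]
scene bar 0.84 [ 0.7965 -0.1285  0.2042]
scene bar 0.83 [ 0.5087 -0.0771  0.2133]
scene bar 0.61 [ 0.2879 -0.3047  0.2067]
scene knob_grip 0.57 [0.483  0.0636 0.1486]
scene stand 0.94 [ 0.508  -0.0724  0.0011]
top guide_top 0.97 [ 0.5074 -0.0738  0.1067]
top bar 0.89 [0.7097 0.2383 0.2017]
top bar 0.75 [ 0.5078 -0.0769  0.2166]
top bar 0.64 [ 0.7994 -0.1333  0.2056]
top knob_grip 0.85 [0.4905 0.0635 0.1503]
top band 0.8 [ 0.7997 -0.1337  0.0324]
top band 0.63 [ 0.2879 -0.3069  0.0393]
top stand 0.65 [ 5.103e-01 -7.650e-02  5.000e-04]
top frame 0.91 [ 0.7941 -0.1305  0.0054]
top frame 0.84 [0.7064 0.234  0.0014]
top frame 0.8 [ 0.2901 -0.3083  0.0005]
{'clock': 0.75, 'joint_pos': array([-1.15559394,  0.33218453, -0.06470656,  1.4600245 ,  0.02159003,
        1.34988453, -0.0884815 ]), 'joint_velocities': array([ 7.87239675e-04, -3.26753988e-04,  7.68004107e-05, -7.26828253e-04,
       -1.41770772e-03, -1.11639385e-03,  1.34668565e-04]), 'tau': array([-4.72013944e-04, -6.25131726e+01,  4.93094546e-02, -3.91804111e+01,
        1.67349813e-02,  1.57237759e-03, -5.94401354e-05]), 'position': array([0.26496896, 0.56611978, 0.2313833 ]), 'ee_rot': array([2.17145371e-01, 9.76139272e-01, 9.77528729e-05, 1.70867780e-06]), 'ft_force': array([-0.36526532, -1.13713746,  0.94185581]), 'torque': array([-0.01996482, -0.00088939, -0.00361143]), 'grip_width': 0.9986389998143363}
```

View pics/scene0.png

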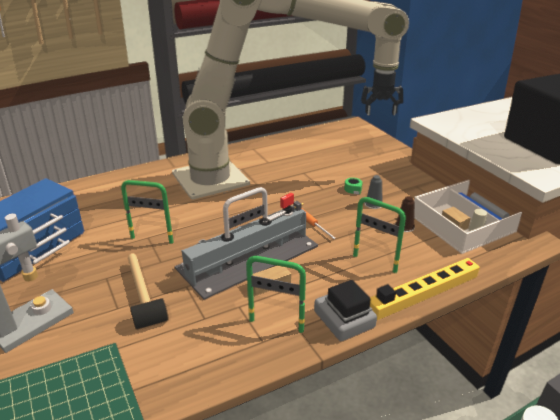

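View pics/top0.png

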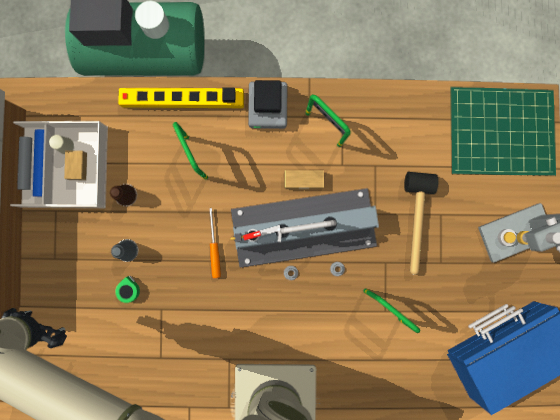

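```bash
cat >> h.py <<'E'
def toplane(n,px,z):
    K,d,Rm,t=w2c(n); u=cv2.undistortPoints(np.array(px,float).reshape(-1,1,2),K,d)[:,0]
    r=np.c_[u,np.ones(len(u))]@Rm; c=-Rm.T@t
    return c+r*((z-c[2])/r[:,2])[:,None]
E
python3 - <<'E'
from h import *
im=manip.camera('top')
P=[]
for t in ['stand','latch','knob_grip']:
    for r in manip.cut_out(t,'top')[:2]:
        m=r['pixels']; ys,xs=np.nonzero(m); print(t,r['score'],m.sum(),xs.mean(),ys.mean())
        if t=='stand':
            c=max(cv2.findContours(m.astype(np.uint8),0,1)[0],key=cv2.contourArea)[:,0]
            w=toplane('top',c,0.01)[:,:2].astype(np.float32); q=cv2.minAreaRect(w); print(q); print(cv2.boxPoints(q))
for n in ['scene','top']:
  if n=='scene': manip.camera(n)
  for t in ['bar','knob_grip','guide_top']:
    for r in manip.tip_of(t,n)[:4]: print(n,t,round(r['score'],2),toworld(n,r['xyz']).round(4))
cv2.imwrite('pics/topz.png',cv2.resize(im[170:290,215:395],None,fx=4.4,fy=4.4,interpolation=cv2.INTER_CUBIC))
# red knob
hsv=cv2.cvtColor(im,cv2.COLOR_BGR2HSV); m=((hsv[...,0]<6)|(hsv[...,0]>172))&(hsv[...,1]>170)&(hsv[...,2]>90)
m[:,:225]=0;m[:,300:]=0;m[:200]=0;m[260:]=0
ys,xs=np.nonzero(m); print(len(xs)); w=toplane('top',np.c_[xs,ys],0.161)[:,:2]; c=w.mean(0);u,s,v=np.linalg.svd(w-c);print(c,v[0],s, w.min(0),w.max(0))
E
```

```text
stand 0.91 8072 304.08919722497524 226.87338949454906
((0.5109493732452393, -0.07943661510944366), (0.17071247100830078, 0.4252167046070099), 9.224677085876465)
[[ 0.39261454  0.116739  ]
 [ 0.4607795  -0.30297852]
 [ 0.6292842  -0.27561224]
 [ 0.56111926  0.14410529]]
stand 0.52 346 308.21098265895955 225.8815028901734
((0.5136910676956177, -0.08993574976921082), (0.01980859786272049, 0.16390615701675415), 9.171088218688965)
[[ 0.49085143 -0.01060887]
 [ 0.51697534 -0.1724198 ]
 [ 0.53653073 -0.16926263]
 [ 0.5104068  -0.0074517 ]]
latch 0.84 213 259.943661971831 232.5211267605634
latch 0.67 329 215.0030395136778 260.14589665653494
knob_grip 0.68 242 261.198347107438 232.64462809917356
scene bar 0.89 [ 0.7974 -0.1274  0.2002]
scene bar 0.82 [0.7094 0.2377 0.204 ]
scene bar 0.67 [ 0.5097 -0.0741  0.2168]
scene bar 0.62 [ 0.2867 -0.3059  0.2061]
scene knob_grip 0.84 [0.4817 0.0682 0.1473]
scene guide_top 0.87 [ 0.5082 -0.0733  0.1057]
scene guide_top 0.28 [ 0.4622  0.1807 -0.002 ]
top bar 0.95 [0.7094 0.2384 0.2   ]
top bar 0.88 [ 0.7984 -0.1334  0.2066]
top bar 0.78 [ 0.5087 -0.0767  0.2142]
top bar 0.77 [ 0.2895 -0.3061  0.2055]
top knob_grip 0.59 [0.4861 0.0644 0.1505]
top guide_top 0.86 [ 0.5065 -0.0763  0.1046]
73
[0.48491349 0.06940364] [ 0.25581667 -0.96672531] [0.0941907  0.03722348] [0.47570552 0.0442264 ] [0.49670741 0.0880671 ]
```

View pics/topz.png

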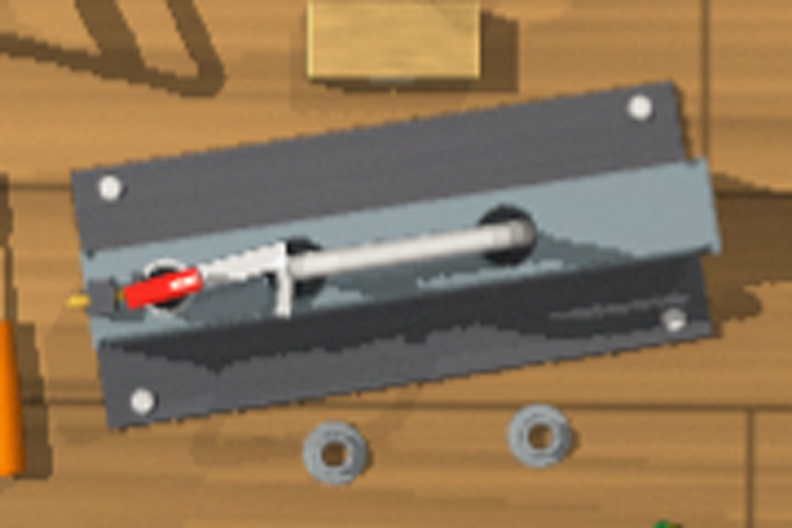

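Emit:
arm_command([
  [0, 0, -20],
  [-20, -17, -25],
  [-28, -24, -15],
  [-28, -24, 0],
  [-28, -24, 0],
  [-28, -24, 0],
  [-28, -24, 0],
  [-28, -24, 0],
  [-28, -24, 0],
  [-28, -24, 0],
], turn=[0, 0, 0, 0, 0, 0, 0, 0, 0, 0], grip=[0, 0, 0, 0, 0, 0, 0, 0, 0, 0])

```text
clock: 2.13
position: [0.3977, 0.2716, 0.2915]
ee_rot: [0.217, 0.976, 0.0, 0.0]
ft_force: [0.1, -1.3, -0.2]
grip_width: 1.002
```

Emit:
arm_command([
  [-28, -24, 0],
  [-28, -24, 0],
  [-28, -24, 0],
  [-28, -24, 0],
  [-28, -24, 0],
  [-20, -20, 0],
  [0, 0, 0],
  [0, 0, 0],
], turn=[0, 0, 0, 0, 0, 0, 0, 0], grip=[0, 0, 0, 0, 0, 0, 0, 0])

```text
clock: 2.8
position: [0.4832, 0.0772, 0.2915]
ee_rot: [0.219, 0.976, 0.0, 0.0]
ft_force: [-0.2, -0.5, 0.1]
grip_width: 0.997
```

Emit:
arm_command([
  [0, 0, 0],
  [0, 0, 0],
  [0, 0, 0],
  [0, 0, 0],
  [0, 0, 0],
  [0, 0, 0],
  [0, 0, 0],
  [0, 0, 0],
  [0, 0, 0],
], turn=[7, 7, 7, 7, 7, 7, 7, 1.2, 0], grip=[0, 0, 0, 0, 0, 0, 0, 0, 0])

```text
clock: 3.55
position: [0.4826, 0.0798, 0.2913]
ee_rot: [0.609, 0.793, 0.0, -0.0]
ft_force: [-0.1, 0.2, -0.2]
grip_width: 1.003
```

```bash
python3 - <<'E'
from h import *
o=manip.get_obs(); print(R.from_quat(o['ee_rot']).as_matrix().round(3), o['joint_pos'].round(2))
im=manip.camera('wrist')
for t in ['knob_grip','bar','guide_top']:
    for r in manip.tip_of(t,'wrist')[:3]: print(t,round(r['score'],2),toworld('wrist',r['xyz']).round(4))
hsv=cv2.cvtColor(im,cv2.COLOR_BGR2HSV); m=((hsv[...,0]<6)|(hsv[...,0]>172))&(hsv[...,1]>150)&(hsv[...,2]>60)
m=m.astype(np.uint8); n,l,s,c=cv2.connectedComponentsWithStats(m); k=1+np.argmax(s[1:,4]); ys,xs=np.nonzero(l==k); print(s[k],c[k])
w=toplane('wrist',np.c_[xs,ys],0.161)[:,:2].astype(np.float32); q=cv2.minAreaRect(w);print(q,cv2.boxPoints(q))
for p in proj('wrist',[[.485,.067,.161],[.508,-.076,.222]]): cv2.circle(im,tuple(int(v) for v in p),4,(255,0,0),1)
cv2.imwrite('pics/w1.png',im)
E
```

```text
[[-0.257  0.966 -0.   ]
 [ 0.966  0.257  0.   ]
 [ 0.     0.    -1.   ]] [-0.62 -0.01  0.36  1.73  0.    1.42  0.  ]
knob_grip 0.87 [0.4857 0.0642 0.1454]
guide_top 0.63 [ 0.509  -0.0794  0.11  ]
[275 185  15  51 636] [282.3836478  207.99056604]
((0.4839702546596527, 0.06864751875400543), (0.013406306505203247, 0.050538163632154465), 15.226117134094238) [[0.47086602 0.09126913]
 [0.4841388  0.04250502]
 [0.49707448 0.04602591]
 [0.48380172 0.09479002]]
```

View pics/w1.png

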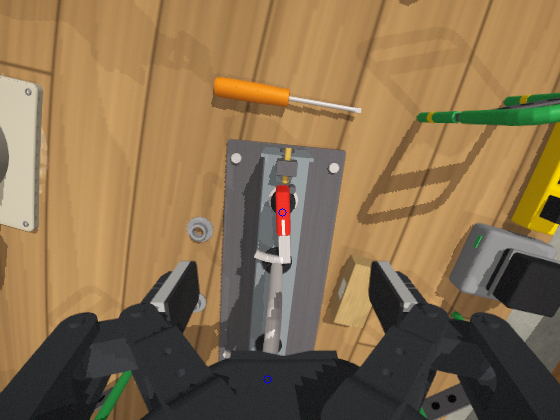

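Emit:
arm_command([
  [-7, -1, 20],
  [-6, -1, 30],
  [0, 0, 30],
  [0, 0, 30],
  [0, 0, 25],
  [0, 0, 15],
  [0, 0, 8],
  [0, 0, 3],
  [0, 0, 0],
  [0, 0, 0],
], turn=[0, 0, 0, 0, 0, 0, 0, 0, 0, 0], grip=[0, 0, 0, 0, 0, 0, 0, 0, 0, 0])

```text
clock: 4.58
position: [0.4849, 0.0658, 0.1313]
ee_rot: [0.611, 0.792, 0.001, 0.0]
ft_force: [0.3, -0.7, 0.2]
grip_width: 1.001
```

Emit:
arm_command([
  [0, 0, 0],
  [0, 0, 0],
  [0, 0, 0],
  [0, 0, 0],
  [0, 0, 0],
  [0, 0, 0],
  [0, 0, 0],
  [0, 0, 0],
  [0, 0, 0],
  [0, 0, 0],
], turn=[0, 0, 0, 0, 0, 0, 0, 0, 0, 0], grip=[0.4, 0.6, 0.7, 0.8, 0.9, 1, 1, 1, 1, 1], newtons=40)

```text
clock: 5.42
position: [0.4853, 0.0658, 0.1307]
ee_rot: [0.611, 0.792, 0.001, 0.001]
ft_force: [5.3, 0.6, -0.9]
grip_width: 0.159
```

Emit:
arm_command([
  [0, 1, 0],
  [0, 0, 0],
  [0, 0, 0],
  [0, 0, 0],
  [0, 0, 0],
], turn=[0, -4, -4, -4, 0], grip=[1, 1, 1, 1, 1])

```text
clock: 5.83
position: [0.4854, 0.0658, 0.1306]
ee_rot: [0.523, 0.852, 0.0, 0.0]
ft_force: [-0.1, -0.8, 4.9]
grip_width: 0.155
```

Emit:
arm_command([
  [0, 0, 0],
  [0, 0, 0],
  [0, 0, 0],
  [0, 0, 0],
  [0, 0, 0],
  [0, 0, 0],
  [0, 0, 0],
  [0, 0, 0],
  [0, 0, 0],
  [0, 0, 0],
], turn=[-5, -5, -5, -5, -5, -5, -5, -5, -4, 0], grip=[1, 1, 1, 1, 1, 1, 1, 1, 1, 1])

```text
clock: 6.67
position: [0.4855, 0.0657, 0.1307]
ee_rot: [0.167, 0.986, 0.0, 0.0]
ft_force: [-0.1, -1.1, 5.8]
grip_width: 0.154
```

```bash
python3 - <<'E'
from h import *
o=manip.get_obs(); print(o); print(R.from_quat(o['ee_rot']).as_matrix().round(3))
for n in ['scene','top','wrist']:
  im=manip.camera(n)
  if n=='scene': im=cv2.resize(im[170:290,170:340],None,fx=4.4,fy=4.4)
  cv2.imwrite(f'pics/{n}2.png',im)
E
```

```text
{'clock': 6.6667, 'joint_pos': array([-0.52830456,  0.11624315,  0.32071703,  1.95132721, -0.0413409 ,
        1.07969919,  1.04506262]), 'joint_velocities': array([-0.00517469,  0.00096146,  0.00403145,  0.00195074, -0.00065624,
       -0.00174515, -0.12575412]), 'tau': array([ -0.29798149, -38.68328691,   1.00268014, -33.41183424,
        -0.43550318,  -0.24096536,   1.74217433]), 'position': array([0.48552055, 0.06574229, 0.13066477]), 'ee_rot': array([1.67018696e-01, 9.85953688e-01, 4.75411690e-05, 2.80351011e-04]), 'ft_force': array([-0.10565616, -1.14168665,  5.79123746]), 'torque': array([-0.42517327,  0.14490906,  0.04363808]), 'grip_width': 0.1544754854562341}
[[-0.944  0.329  0.001]
 [ 0.329  0.944  0.   ]
 [-0.001  0.    -1.   ]]
```

View pics/wrist2.png

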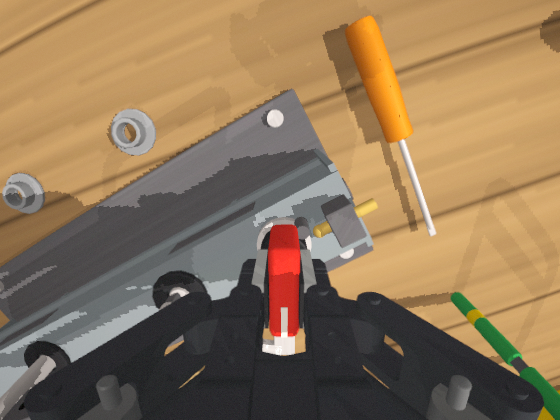

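View pics/scene2.png

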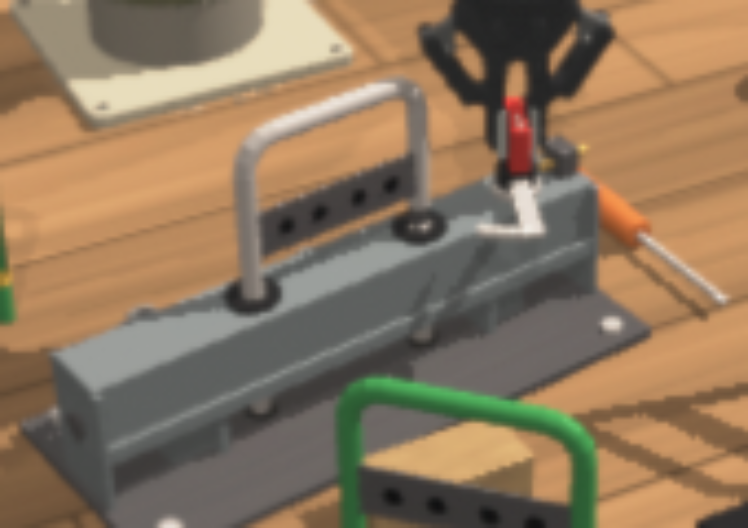

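Emit:
arm_command([
  [0, 0, 0],
  [0, 0, 0],
  [0, 0, 0],
  [0, 0, 0],
  [0, 0, -10],
  [0, 0, -30],
  [0, 0, -40],
  [0, 0, -40],
  [0, 0, -40],
  [0, 0, 0],
], turn=[0, 0, 0, 0, 0, 0, 0, 0, 0, 0], grip=[0.6, 0.5, 0.5, 0.5, 0.5, 0.5, 0.5, 0.5, 0.5, 0.3])

```text
clock: 7.65
position: [0.4878, 0.0662, 0.2989]
ee_rot: [0.168, 0.986, 0.003, 0.005]
ft_force: [0.2, 0.4, 0.6]
grip_width: 0.623
```

Emit:
arm_command([
  [0, 0, 0],
  [0, 0, 0],
  [0, 0, 0],
  [0, 0, 0],
  [0, 0, 0],
  [0, 0, 0],
  [0, 0, 0],
  [0, 0, 0],
  [0, 0, 0],
  [0, 0, 0],
], turn=[7, 7, 7, 7, 7, 7, 7, 7, 5.6, 0], grip=[0, 0, 0, 0, 0, 0, 0, 0, 0, 0])

```text
clock: 8.48
position: [0.4852, 0.0658, 0.2909]
ee_rot: [0.651, 0.759, 0.0, 0.0]
ft_force: [-0.2, -0.5, -0.3]
grip_width: 0.998
```

Emit:
arm_command([
  [-25, 0, 0],
  [-25, 0, 0],
  [-25, 0, 0],
  [-25, 0, 0],
  [0, 0, 0],
  [0, 0, 0],
], turn=[0, 0, 0, 0, 0, 0], grip=[0, 0, 0, 0, 0, 0])

```text
clock: 8.98
position: [0.501, -0.0342, 0.2907]
ee_rot: [0.649, 0.761, 0.0, 0.0]
ft_force: [-0.3, 0.7, -0.7]
grip_width: 0.998
```

```bash
python3 - <<'E'
from h import *
o=manip.get_obs(); print(o['clock'],o['position'],o['ft_force']); M=R.from_quat(o['ee_rot']).as_matrix();print(M.round(3),np.degrees(np.arctan2(M[1,1],M[0,1])))
im=manip.camera('wrist')
for t in ['bar','guide_top','knob_grip']:
    for r in manip.tip_of(t,'wrist')[:2]: print(t,round(r['score'],2),toworld('wrist',r['xyz']).round(4))
for r in manip.cut_out('stand','wrist')[:1]: pass
cv2.imwrite('pics/w3.png',im)
im=manip.camera('top');cv2.imwrite('pics/t3.png',im[170:290,215:395])
E
```

```text
8.9833 [ 0.50103742 -0.03415535  0.29069065] [-0.27961383  0.70991165 -0.68363993]
[[-0.158  0.987  0.   ]
 [ 0.987  0.158  0.   ]
 [ 0.     0.    -1.   ]] 9.11074349784344
bar 0.88 [ 0.7979 -0.1294  0.2011]
bar 0.74 [ 0.5049 -0.0832  0.2118]
guide_top 0.8 [ 0.51   -0.077   0.1078]
knob_grip 0.67 [0.4852 0.0663 0.148 ]
```

View pics/w3.png

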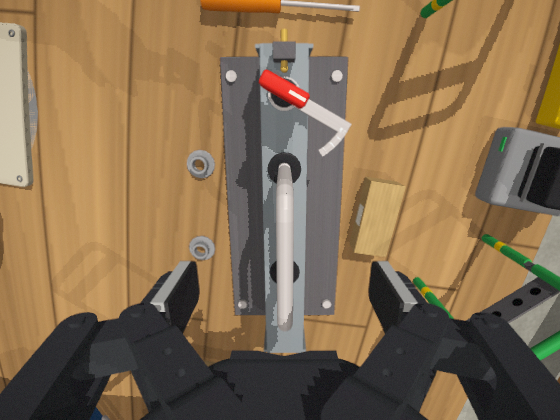

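```bash
python3 - <<'E'
from h import *
im=manip.camera('wrist')
for r in manip.cut_out('frame','wrist')[:5]:
    m=r['pixels']; ys,xs=np.nonzero(m); print(r['score'],m.sum(),xs.min(),xs.max(),ys.min(),ys.max())
    if 270<xs.mean()<300:
        L=[]
        for y in range(ys.min(),ys.max()+1,6):
            x=np.nonzero(m[y])[0]
            if len(x): w=toplane('wrist',[[x.min()-.5,y],[x.max()+.5,y]],.215); L.append(w.mean(0)[:2]); print(y,x.min(),x.max(),w.mean(0).round(4)[:2],np.linalg.norm(w[1]-w[0]).round(4))
E
```

```text
0.83 327 422 454 0 19
```

```bash
python3 - <<'E'
from h import *
im=manip.camera('wrist')
g=cv2.cvtColor(im,cv2.COLOR_BGR2GRAY)
for y in range(170,330,12): print(y,g[y,266:306].tolist())
for t in ['bar','frame']:
  for r in manip.cut_out(t,'wrist')[:5]:
    m=r['pixels']; ys,xs=np.nonzero(m); print(t,r['score'],m.sum(),xs.min(),xs.max(),ys.min(),ys.max())
# predicted bar edges
yaw=np.radians(9.2);ey=np.array([-np.sin(yaw),np.cos(yaw),0])
c=np.array([.5083,-.0755,.215])
for s in [-.043,-.02,0,.02,.043]: print(s,proj('wrist',[c+s*ey]))
for s in [-.065,.065]: print('guide',proj('wrist',[c+s*ey-[0,0,.11]]))
E
```

```text
170 [153, 86, 48, 45, 46, 47, 45, 48, 44, 45, 39, 46, 113, 136, 144, 152, 155, 159, 161, 163, 164, 163, 161, 155, 101, 40, 46, 48, 48, 49, 46, 48, 46, 47, 50, 165, 167, 166, 165, 164]
182 [155, 154, 154, 106, 106, 103, 71, 34, 30, 36, 56, 122, 136, 139, 169, 168, 170, 176, 180, 179, 176, 172, 177, 173, 160, 152, 49, 49, 44, 50, 138, 166, 165, 166, 163, 165, 165, 166, 164, 164]
194 [153, 152, 98, 98, 100, 97, 100, 113, 111, 109, 141, 160, 173, 184, 192, 193, 195, 202, 205, 206, 204, 199, 195, 193, 188, 181, 169, 149, 164, 165, 164, 166, 164, 165, 165, 164, 164, 164, 163, 162]
206 [98, 99, 100, 102, 100, 100, 99, 113, 113, 114, 151, 169, 184, 196, 202, 207, 210, 218, 228, 231, 229, 217, 210, 206, 198, 189, 179, 148, 164, 164, 165, 163, 164, 166, 165, 164, 164, 165, 162, 162]
218 [98, 99, 99, 100, 99, 100, 98, 113, 110, 112, 146, 168, 181, 196, 204, 209, 211, 218, 223, 221, 217, 210, 209, 205, 198, 188, 174, 150, 162, 163, 164, 164, 166, 166, 163, 162, 164, 164, 163, 145]
230 [152, 152, 152, 99, 100, 100, 98, 99, 97, 112, 142, 162, 176, 188, 198, 199, 203, 209, 213, 213, 212, 206, 204, 
[... 1390 characters left out ...]
, 202, 200, 131, 123, 117, 123, 155, 157, 156, 155, 156, 158, 155, 158, 159, 153, 138, 103, 106]
326 [103, 105, 105, 104, 105, 107, 106, 104, 106, 104, 105, 124, 148, 163, 148, 146, 148, 148, 148, 149, 142, 139, 134, 128, 120, 118, 148, 156, 156, 157, 157, 157, 156, 156, 156, 157, 156, 149, 144, 142]
bar 0.89 2813 275 293 164 333
bar 0.69 3155 413 559 236 359
frame 0.8 2833 275 293 164 334
frame 0.73 3011 413 559 236 358
frame 0.72 284 422 452 0 18
-0.043 [[284.02945831 313.02631661]]
-0.02 [[284.02997774 290.13420703]]
0 [[284.03008097 269.01990963]]
0.02 [[284.02980912 246.72827259]]
0.043 [[284.02895965 219.57564426]]
guide [[283.86852993 272.71578087]]
guide [[283.84514569 168.54834156]]
```

Emit:
arm_command([
  [-21, 0.5, 0],
  [-21, 0.5, 0],
  [0, 0, 20],
  [0, 0, 25],
  [0, 0, 25],
  [0, 0, 15],
  [0, 0, 7],
  [0, 0, 2],
  [0, 0, 0],
  [0, 0, 0],
], turn=[0, 0, 0, 0, 0, 0, 0, 0, 0, 0], grip=[0, 0, 0, 0, 0, 0, 0, 0, 0, 0])

```text
clock: 10.37
position: [0.5094, -0.0742, 0.1974]
ee_rot: [0.649, 0.761, 0.001, 0.001]
ft_force: [2.0, -0.6, 0.2]
grip_width: 1.0
```

Emit:
arm_command([
  [0, 0, 0],
  [0, 0, 0],
  [0, 0, 0],
  [0, 0, 0],
  [0, 0, 0],
  [0, 0, 0],
  [0, 0, 0],
  [0, 0, 0],
  [0, 0, 0],
], turn=[0, 0, 0, 0, 0, 0, 0, 0, 0], grip=[0.4, 0.6, 0.7, 0.75, 0.8, 0.85, 0.9, 1, 1], newtons=30)

```text
clock: 11.12
position: [0.5088, -0.0741, 0.1964]
ee_rot: [0.649, 0.761, 0.0, 0.0]
ft_force: [-0.8, -0.1, 1.6]
grip_width: 0.154
```

```bash
python3 - <<'E'
from h import *
o=manip.get_obs(); print(o['clock'],o['position'],o['ft_force'],o['torque'],o['grip_width']); M=R.from_quat(o['ee_rot']).as_matrix(); print('tool force',M.T@o['ft_force'],'torque',M.T@o['torque'],np.degrees(np.arctan2(M[1,1],M[0,1])))
im=manip.camera('scene');cv2.imwrite('pics/s4.png',cv2.resize(im[170:290,170:340],None,fx=4.4,fy=4.4))
E
```

```text
11.1167 [ 0.50883382 -0.07414842  0.19644333] [-0.78275883 -0.08713135  1.55308929] [0.00586858 0.07870796 0.03672376] 0.15354447267381632
tool force [ 0.03811205 -0.78616495 -1.55334534] torque [ 0.07678586  0.01827905 -0.03671273] 9.11788024433251
```

View pics/s4.png

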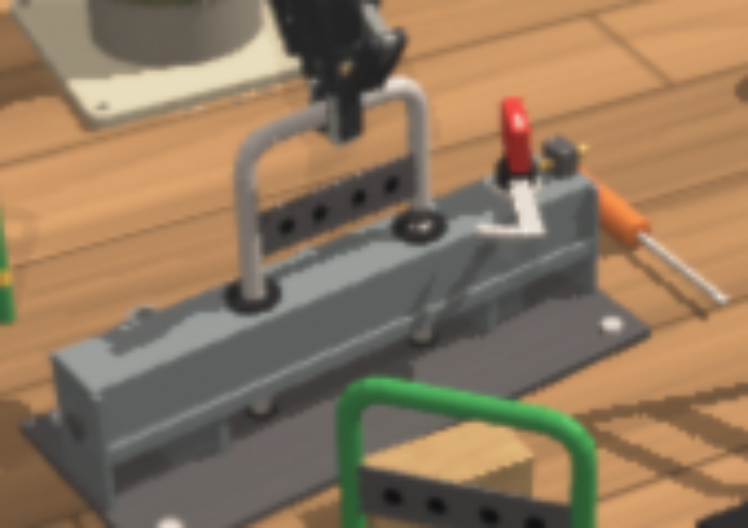

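Emit:
arm_command([
  [0, 0, 0],
  [0, 0, -1],
  [0, 0, -2],
  [0, 0, -3],
  [0, 0, -3],
  [0, 0, -3],
  [0, 0, -3],
  [0, 0, 0],
], turn=[0, 0, 0, 0, 0, 0, 0, 0], grip=[1, 1, 1, 1, 1, 1, 1, 1], newtons=50)

```text
clock: 11.83
position: [0.509, -0.0742, 0.212]
ee_rot: [0.649, 0.761, 0.0, 0.0]
ft_force: [0.3, -0.4, -3.7]
grip_width: 0.142
```

```bash
cat > st.py <<'E'
from h import *
o=manip.get_obs(); M=R.from_quat(o['ee_rot']).as_matrix(); print(o['clock'],o['position'].round(4),o['grip_width'],'F',(M.T@o['ft_force']).round(2),'T',(M.T@o['torque']).round(3))
E
python3 st.py
```

```text
11.8333 [ 0.509  -0.0742  0.212 ] 0.14244007973621486 F [-0.45  0.27  3.67] T [ 0.015  0.02  -0.041]
```

Emit:
arm_command([
  [0, 0, -4],
  [0, 0, -5],
  [0, 0, -5],
  [0, 0, -5],
  [0, 0, -5],
  [0, 0, -5],
  [0, 0, -5],
  [0, 0, -4],
  [0, 0, -2],
  [0, 0, 0],
], turn=[0, 0, 0, 0, 0, 0, 0, 0, 0, 0], grip=[1, 1, 1, 1, 1, 1, 1, 1, 1, 1])

```text
clock: 12.67
position: [0.5089, -0.0742, 0.2518]
ee_rot: [0.649, 0.761, 0.0, 0.0]
ft_force: [0.3, 0.0, -4.0]
grip_width: 0.143
```

```bash
python3 st.py; python3 - <<'E'
from h import *
im=manip.camera('scene');cv2.imwrite('pics/s5.png',cv2.resize(im[150:290,180:330],None,fx=4.2,fy=4.2,interpolation=cv2.INTER_CUBIC))
for t in ['band','bar','guide_top']:
    for r in manip.tip_of(t,'scene')[:4]: print(t,round(r['score'],2),toworld('scene',r['xyz']).round(4))
E
```

```text
12.6667 [ 0.5089 -0.0742  0.2518] 0.14298403040035584 F [-0.03  0.26  4.  ] T [-0.067  0.007  0.   ]
band 0.62 [ 0.517  -0.3996  0.0027]
bar 0.97 [ 0.2886 -0.3055  0.2043]
bar 0.88 [0.7101 0.2377 0.2047]
bar 0.82 [ 0.7953 -0.1281  0.2009]
bar 0.78 [ 0.509  -0.0765  0.2699]
guide_top 0.92 [ 0.5068 -0.0739  0.1067]
```

View pics/s5.png

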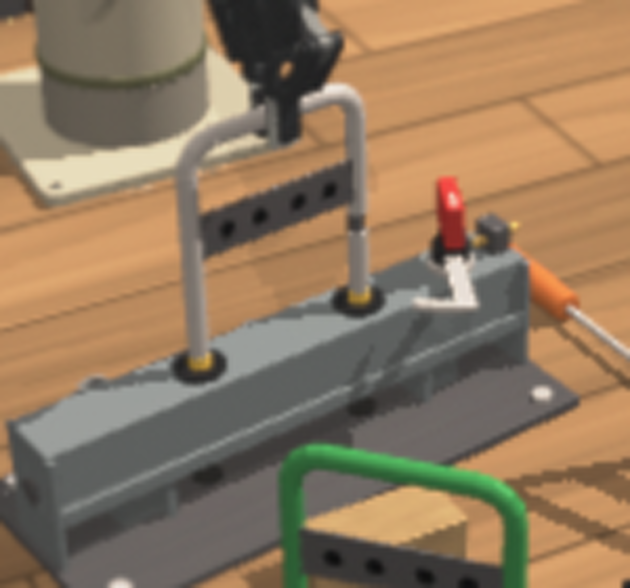

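The view shows both yellow bands partly out of the guides, at about (200,360) and (358,295) in the crop. The frame has risen 55.4 mm and needs about 10 mm more.

Emit:
arm_command([
  [0, 0, -3],
  [0, 0, -3],
  [0, 0, -2],
  [0, 0, -2],
  [0, 0, 0],
  [0, 0, 0],
  [0, 0, 0],
  [0, 0, 0],
], turn=[0, 0, 0, 0, 0, 0, 0, 0], grip=[1, 1, 1, 1, 1, 1, 1, 1])

```text
clock: 13.53
position: [0.5086, -0.0741, 0.2612]
ee_rot: [0.649, 0.761, -0.0, -0.0]
ft_force: [0.3, -0.1, -3.5]
grip_width: 0.145
```

```bash
python3 st.py; python3 - <<'E'
from h import *
im=manip.camera('scene');cv2.imwrite('pics/s6.png',cv2.resize(im[150:290,180:330],None,fx=4.2,fy=4.2,interpolation=cv2.INTER_CUBIC))
for t in ['bar']:
    for r in manip.tip_of(t,'scene')[:4]: print(t,round(r['score'],2),toworld('scene',r['xyz']).round(4))
hsv=cv2.cvtColor(im,cv2.COLOR_BGR2HSV)
c=np.array([.5088,-.075,0]);ey=np.array([-.16,.987,0])
for s in [-.065,.065]:
    for z in [.105,.110,.122,.105+.0174]: print(s,z,proj('scene',[c+s*ey+[0.007,0,z]]).round(1))
    u,v=proj('scene',[c+s*ey+[0.007,0,.116]])[0].round().astype(int)
    for y in range(v-8,v+10): print(y,hsv[y,u].tolist())
im=manip.camera('wrist');cv2.imwrite('pics/w6.png',im)
E
```

```text
13.5333 [ 0.5086 -0.0741  0.2612] 0.14464885345973238 F [-0.19  0.32  3.47] T [-0.033  0.034 -0.028]
bar 0.84 [0.711  0.2372 0.206 ]
bar 0.79 [ 0.7975 -0.1291  0.2024]
bar 0.59 [ 0.5107 -0.0751  0.2788]
bar 0.58 [ 0.2894 -0.3074  0.2066]
-0.065 0.105 [[228.4 237.3]]
-0.065 0.11 [[228.3 235.8]]
-0.065 0.122 [[228.1 232.2]]
-0.065 0.1224 [[228.  232.1]]
226 [14, 37, 159]
227 [14, 37, 158]
228 [14, 37, 157]
229 [14, 36, 155]
230 [14, 36, 154]
231 [17, 46, 156]
232 [20, 108, 168]
233 [20, 162, 180]
234 [20, 171, 180]
235 [20, 159, 175]
236 [18, 87, 156]
237 [14, 40, 135]
238 [13, 24, 73]
239 [0, 15, 50]
240 [15, 10, 51]
241 [60, 5, 105]
242 [50, 5, 150]
243 [50, 6, 135]
0.065 0.105 [[266.4 221.6]]
0.065 0.11 [[266.4 220.1]]
0.065 0.122 [[266.3 216.6]]
0.065 0.1224 [[266.3 216.5]]
210 [12, 36, 142]
211 [12, 33, 141]
212 [13, 34, 141]
213 [13, 34, 141]
214 [13, 33, 140]
215 [14, 31, 140]
216 [17, 56, 147]
217 [20, 143, 169]
218 [20, 170, 174]
219 [20, 166, 171]
220 [19, 118, 154]
221 [16, 49, 124]
222 [15, 25, 81]
223 [8, 19, 54]
224 [0, 6, 46]
225 [75, 6, 84]
226 [68, 7, 146]
227 [60, 6, 134]
```

View pics/s6.png

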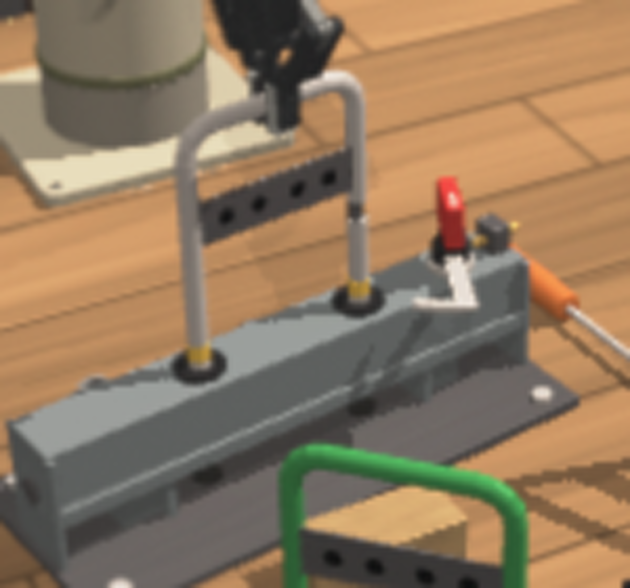

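View pics/w6.png

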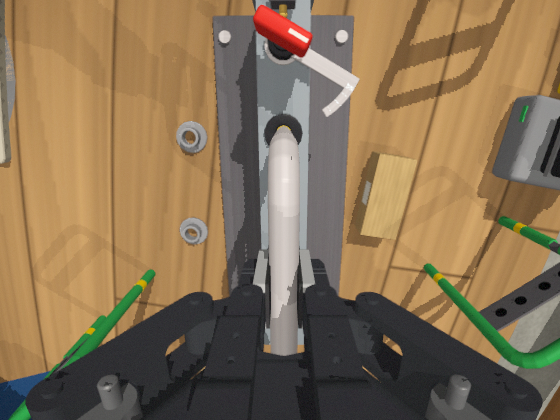

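The bands are fully clear, with a little bare steel showing below them in rows 237 and 221–222. The latch is open and away from the frame. I'll settle, then hand in.

Emit:
arm_command([
  [0, 0, 0],
  [0, 0, 0],
  [0, 0, 0],
  [0, 0, 0],
], turn=[0, 0, 0, 0], grip=[1, 1, 1, 1])

```text
clock: 14.02
position: [0.5087, -0.0742, 0.2613]
ee_rot: [0.649, 0.761, 0.0, -0.0]
ft_force: [0.2, -1.2, -3.7]
grip_width: 0.142
```

```bash
python3 st.py; python3 -c "
from workcell import manip
print(manip.hand_in())"; python3 st.py
```

```text
14.0167 [ 0.5087 -0.0742  0.2613] 0.1422581883811457 F [-1.24 -0.03  3.69] T [-0.009 -0.032 -0.018]
the job is handed in; nothing more can be done
None
the job is handed in; nothing more can be done
```

I turned the red knob counter-clockwise from about 0.1 to 1.07 rad, past its click, while the frame was still down. I then gripped the frame by the middle of its top bar, drew it straight up 65 mm, and handed in at about 14 s still holding it.

- **Height:** The lower edge of the yellow bands should be about 5 mm above the guide tops, going by the measured tool travel. The last picture agrees: both bands are fully out, with a little bare steel showing below them.
- **Forces:** The wrist readings I took during and after the lift showed at most about 1.2 N sideways and 3.5–4 N of weight, so no sign of jamming. I held the frame with 50 N of grip.
- **Latch:** The last picture shows the latch arm still open and clear of the frame.
- **Surroundings:** The collars, staples and driver look undisturbed in the pictures.
- **Disagreement:** The band detector did not find the real bands in the scene picture (one false hit elsewhere), so I relied on the tool travel and the picture colours. The bar detector's last height for the gripped frame (0.279 m) matches the expected 0.280 m.

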